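# Show the order of a timed colour test by pointing

### The arm

A 6-joint arm with a two-finger parallel gripper is mounted at the origin on a cart in front of the work surface, level with it; the furniture and walls round the work are solid. World frame = base frame: x ahead of the robot, y to its left, z up, the work surface at z = 0. Lengths are in m, angles in rad, forces in N, time in s.
With the tool pointing down it reaches from about 0.35 to 0.975 m from the base axis. Payload 4.9 kg.
Tool frame: the origin (TCP) lies between the finger pads, 19 mm behind the fingertips; this is the grasp point; z points along the fingers, y is the line along which they close (so a half turn about z gives the same grasp; the last joint's range is limited). The gripper opens to 85 mm and grips with 20 to 120 N. Pads are 22 mm wide; open, the fingers measure 114 mm over their backs; the gripper's body (76 mm by 85 mm) begins 54 mm behind the grasp point. The pads swing forward as they close: fully open they stand 13 mm farther back than shut.
Start: joints at [-1.311, 0.053, 1.613, -0, 1.476, -0.119], TCP at [0.231, -0.581, 0.25] pointing down, gripper open.
Joint ranges: [-3.01, 3.01], [-1.01, 2.22], [0.06, 2.58], [-1.02, 4.17], [0.09, 2.62], [-3.14, 3.14]. Speed limits (rad/s): [2.57, 2.57, 3.14, 3.14, 3.14, 3.14].

### API

Orientations are given as a unit quaternion [w, x, y, z].
In Python, from plant import manip, grab_frame, calibration, job_done gives the robot as it stands.
- The arm moves only by the tool send_rows, never from a script. Its argument "rows" is a list of rows, each an object of numbers: "x", "y", "z": the shift along the tool's x, y, z normalised to -1 to 1, where 1 is 15 cm; "wx", "wy", "wz": the turn, a rotation vector about the tool's x, y, z normalised to -1 to 1, where 1 is pi/4 rad; "hand": the opening, from -1 (shut) to 1 (fully open). In form: [{"x": .., "y": .., "z": .., "wx": .., "wy": .., "wz": .., "hand": ..}, ...]. A call has exactly 10 rows; each row shifts and turns the commanded pose from where the row before left it, along the tool's axes as they then stand; what a row does not reach is not made up. A row lasts 1/12 s, in which the tool goes at most 41.7 mm and 7.16 degrees, less where a joint would pass 70% of its speed; a pose out of reach is approached as far as the arm can. A call with a number of a shift or a turn outside -1 to 1 is refused whole. A call with a gripper value outside its range is refused whole. The fingers move at their own pace and stop on an object; the grip force is fixed at half the most. Time passes only in rows, so rows that do not move let the fingers close, or fill a call up. It gives the time, the measured TCP pose, the force, the opening and the grip force at its end, in the units of the state.
- manip.state(): the state, without advancing time (a new reading comes with each control period).
- grab_frame(name): name is "side" or "top"; returns the picture (400x640x3 uint8, blue, green, red); there is no depth.
- calibration(name): a dict with "camera_matrix" (3x3 intrinsics, pixels), "R" (3x3) and "t" (3): a world point X has camera coordinates R X + t. Camera axes: x right, y down, z forward; pixel columns grow to the right and rows downward; lengths in m; the calibration is good to about 2 mm. A picture is of the moment at which its call begins. calibration takes no time and is no camera call.
- job_done(): hands the job in; it is judged then, once.
The state is a dict: "time": time; "joint_pos": joint angles; "joint_vel": joint speeds; "joint_efforts": joint torques, N m; "tool_pos": TCP position; "tool_rot": TCP orientation; "contact_force": force on the tool from outside, world axes, zero at the start; "ft_torque": the same for the moment, N m; "gripper_width": opening from 0.0 (shut) to 1.0 (fully open); "grasp_force": force on a finger pad.
Only numpy, scipy, OpenCV 4.12 (cv2) and the standard library are available. Lean on these libraries where they do the work, as an engineer would, in place of code of your own. Each camera call takes 0.05 s, during which the arm holds its last target. There are 200 camera calls.

### The job

Show the trainee the order of the timed colour test by pointing, fingers straight down and fingertips about two centimetres above the middle of each thing: first at the brown dropper bottle with the rubber bulb, then at the conical flask, holding still for two seconds over each, and last at the timer. Touch nothing and lift nothing, point at nothing else, and pass well above everything else on the way. The program finishes while the hand is still holding its point over the timer.

Things in the scene. Friction and masses are not known exactly. Their poses are not given: they have to be found in the camera images.
- dropper_bottle: brown glass dropper bottle with a black collar and a cream rubber bulb on top, 53 mm across, 124 mm high; the bulb is 16 mm across and 38 mm high; one of the three things to point at. Loose on the worktop. Origin: centre of its underside, z up.
- dropper_bottle_top (a point): highest point of the dropper bottle, on its centre line, 124 mm above its underside.
- brown_bottle: brown glass bottle with a flat black screw cap and no bulb, 48 mm across, 94 mm high; not to be pointed at. Loose on the worktop. Origin: centre of its underside, z up.
- brown_bottle_top (a point): highest point of the brown bottle, on its centre line, 94 mm above its underside.
- conical_flask: clear conical flask with a narrow open neck and pink contents, 65 mm across at the foot, 100 mm high; one of the three things to point at. Loose on the worktop. Origin: centre of its underside, z up.
- conical_flask_top (a point): highest point of the conical flask, on its centre line, 100 mm above its underside.
- stopper_bottle: clear glass bottle with a pale round flat-topped stopper, 58 mm across, 108 mm high; not to be pointed at. Loose on the worktop. Origin: centre of its underside, z up.
- stopper_bottle_top (a point): highest point of the stopper bottle, on its centre line, 108 mm above its underside.
- blue_beaker: small clear beaker with pale blue contents, 51 x 54 mm, 66 mm high; not to be pointed at. Loose on the worktop. Origin: centre of its underside, z up.
- blue_beaker_top (a point): highest point of the blue beaker, on its centre line, 66 mm above its underside.
- empty_beaker: larger clear empty beaker, 61 x 65 mm, 78 mm high; not to be pointed at. Loose on the worktop. Origin: centre of its underside, z up.
- empty_beaker_top (a point): highest point of the empty beaker, on its centre line, 78 mm above its underside.
- timer: flat off-white digital timer with a grey display and a row of three buttons (blue, grey, red), 58 x 66 mm, 20 mm high, lying face up; its x axis runs from the buttons towards the display; one of the three things to point at. Loose on the worktop. Origin: centre of its underside, z up.
- timer_top (a point): highest point of the timer, on its centre line, 20 mm above its underside. The six upright things stand in two rows to its left in any order, at least 95 mm apart centre to centre and at least 140 mm from the timer's centre; none is higher than 124 mm. A wash bottle 214 mm high stands beyond them to the left, at least 200 mm off.
Not all that is in view belongs to the job. Of the things that look like the timer, the middle-sized one is meant.

How it is judged:
By the outcome, as a careful person would: the job done as asked, in the order asked, and still so for the second after the job is handed in, while the arm keeps its last pose, push and grip.
It also fails if it takes over 48 s, if anything falls off the work surface, if the arm or the gripper's body presses on something with over 40 N, if the wrist force passes 120 N, or if a joint passes its speed limit or range.

## Working session

There is one attempt and no reset: what is moved stays moved. The work goes in short steps, Python scripts to look and compute and a tool call to move; the robot and the scene stay as the last step left them, time stands still between calls to the robot, and variables do not carry over. Pictures are saved under pics/ and viewed, at most 10 in all, crops included, and the job is handed in when it is done.

Besides the shell and the picture viewer there is one more tool, called after "Call:" as a command line: name --argument value ..., lists and objects as JSON in quotes. send_rows: Moves the arm, as the interface text tells. Scaled input: -1 to 1 covers 15 cm each way for a shift and pi/4 rad each way for a turn. Its arguments: {"type":"object","properties":{"rows":{"type":"array","items":{"type":"object","properties":{"x":{"type":"number","minimum":-1,"maximum":1},"y":{"type":"number","minimum":-1,"maximum":1},"z":{"type":"number","minimum":-1,"maximum":1},"wx":{"type":"number","minimum":-1,"maximum":1},"wy":{"type":"number","minimum":-1,"maximum":1},"wz":{"type":"number","minimum":-1,"maximum":1},"hand":{"type":"number"}}}}},"required":["rows"]}

```bash
mkdir -p pics; python3 - <<'E'
from plant import manip, grab_frame, calibration
import cv2,numpy as np
for n in("side","top"):
    cv2.imwrite(f"pics/{n}0.png",grab_frame(n)); c=calibration(n); print(n,np.round(c["camera_matrix"],1).tolist(),np.round(c["R"],3).tolist(),np.round(c["t"],3).tolist())
s=manip.state();print(s["time"],s["tool_pos"],s["tool_rot"],s["gripper_width"])
E
```

```text
side [[475.1, 0.0, 313.7], [0.0, 475.1, 197.6], [0.0, 0.0, 1.0]] [[1.0, 0.009, 0.0], [0.004, -0.354, -0.935], [-0.009, 0.935, -0.354]] [-0.54, 0.067, 1.368]
top [[426.7, 0.0, 317.8], [0.0, 426.7, 199.4], [0.0, 0.0, 1.0]] [[0.012, -1.0, 0.01], [-0.995, -0.013, -0.1], [0.1, -0.009, -0.995]] [-0.082, 0.562, 1.126]
0.1 [ 0.23099655 -0.58016173  0.24887483] [-9.59786381e-04  9.82117559e-01  1.88266232e-01 -7.13151587e-05] 0.9995812045755638
```

View pics/top0.png

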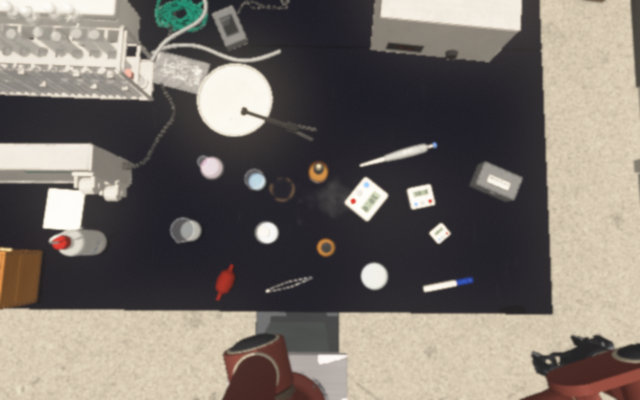

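View pics/side0.png

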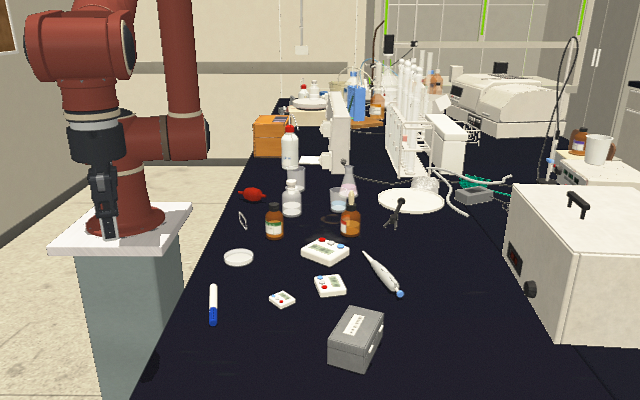

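Top view: brown candidates are (318,172) and (326,247). Pink flask is near (211,167). Timer-like things are large (366,199), middle (421,196) and small (440,233). I'll enlarge to confirm these.

```bash
python3 - <<'E'
import cv2,numpy as np
t=cv2.imread("pics/top0.png");s=cv2.imread("pics/side0.png")
a=cv2.resize(t[145:265,190:470],(784,336),interpolation=cv2.INTER_CUBIC)
b=cv2.resize(s[150:310,220:420],(325,260),interpolation=cv2.INTER_CUBIC)
cv2.imwrite("pics/ct.png",a)
cv2.imwrite("pics/cs.png",cv2.resize(s[150:310,230:420],None,fx=3.7,fy=3.7,interpolation=cv2.INTER_CUBIC))
E
```

```text
(no output)
```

View pics/ct.png

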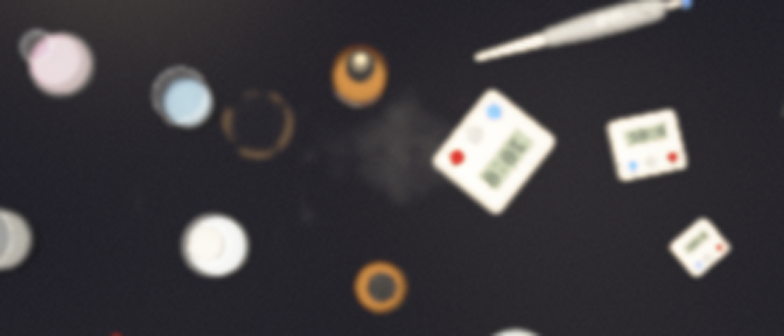

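View pics/cs.png

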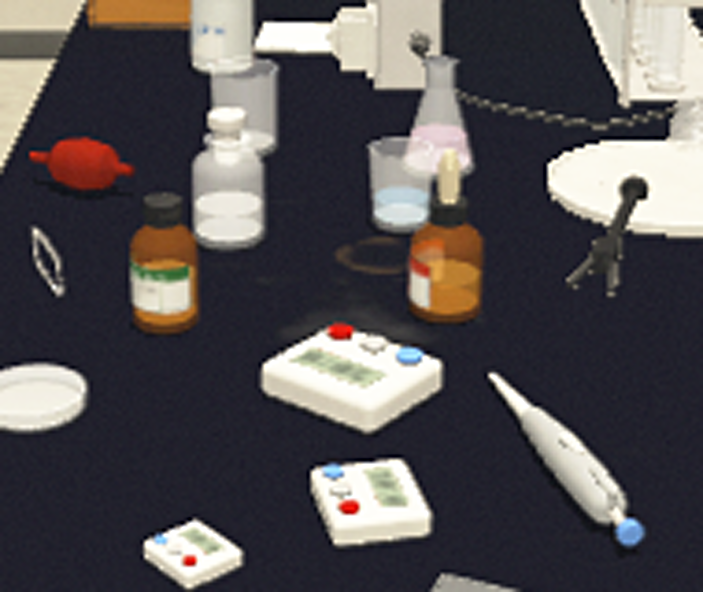

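Dropper bottle: the brown one with the cream bulb, top (318,168), side bulb tip about (351,191). The brown bottle at (326,247) has a flat cap, so it is excluded. Flask: the narrow neck with pink contents, rim at top (203,161), side (349,166). Timer: the middle-sized of three, top (421,196).

```bash
cat > h.py <<'E'
import numpy as np,cv2
from plant import calibration
C={n:calibration(n) for n in("top","side")}
def ray(n,uv):
    c=C[n];R=np.array(c["R"]);o=-R.T@np.array(c["t"]);d=R.T@np.linalg.solve(c["camera_matrix"],[*uv,1.]);return o,d/np.linalg.norm(d)
def plane(n,uv,z):
    o,d=ray(n,uv);return o+d*(z-o[2])/d[2]
def tri(a,b):
    o1,d1=ray("top",a);o2,d2=ray("side",b)
    k=np.linalg.lstsq(np.c_[d1,-d2],o2-o1,rcond=None)[0];p,q=o1+k[0]*d1,o2+k[1]*d2
    return (p+q)/2,np.linalg.norm(p-q)
def proj(n,X):
    c=C[n];p=np.array(c["camera_matrix"])@(np.array(c["R"])@X+c["t"]);return p[:2]/p[2]
E
python3 - <<'E'
from h import *
np.set_printoptions(precision=4,suppress=True)
t=cv2.imread("pics/top0.png");s=cv2.imread("pics/side0.png")
m=cv2.inRange(t,(110,110,110),(255,255,255))
# timers
for c in cv2.findContours(m[150:260,335:470].copy(),cv2.RETR_EXTERNAL,2,offset=(335,150))[0]:
    if cv2.contourArea(c)<80: continue
    q=cv2.boxPoints(cv2.minAreaRect(c));w=np.array([plane("top",p,.02) for p in q])
    print("white",q.mean(0),w.mean(0),np.linalg.norm(w[1]-w[0]),np.linalg.norm(w[2]-w[1]))
# brown body of dropper
h=cv2.cvtColor(t,cv2.COLOR_BGR2HSV)
b=cv2.inRange(h,(8,90,70),(25,255,255))
for c in cv2.findContours(b[150:265,300:345].copy(),cv2.RETR_EXTERNAL,2,offset=(300,150))[0]:
    if cv2.contourArea(c)>60:
        (u,r)=cv2.minEnclosingCircle(c);print("brown",u,r,cv2.boundingRect(c),plane("top",u,.07))
print("bulb",tri((318.6,167),(351.6,190.5)),plane("top",(318.6,167),.122))
print("rim",tri((203,161.3),(349.2,165.7)),plane("top",(203,161.3),.1))
print("foot",plane("top",(211.5,168),.02))
for n,i in(("top",t),("side",s)):
  print(n)
  for X in [plane("top",(318.6,167),.122),plane("top",(203,161.3),.1)]:
    f=X.copy();f[2]=0;print(proj(n,X),proj(n,f))
E
```

```text
white [439.4672 232.8606] [ 0.4775 -0.4062  0.02  ] 0.04834796830480899 0.04284609465757872
white [420.577  196.3846] [ 0.5763 -0.356   0.02  ] 0.07096698595951795 0.061796891968368996
white [365.8903 198.5122] [ 0.5686 -0.2063  0.02  ] 0.09833860139158129 0.08741257921271357
white [392.4696 155.4801] [ 0.6888 -0.2798  0.02  ] 0.18869876639549185 0.023629248237654617
brown (325.5, 247.0) 9.708344459533691 (316, 238, 20, 19) [ 0.4361 -0.0959  0.07  ]
brown (318.0, 171.47500610351562) 10.713443756103516 (308, 161, 21, 22) [ 0.6329 -0.0742  0.07  ]
bulb (array([ 0.6382, -0.0751,  0.122 ]), np.float64(0.005217185653959232)) [ 0.6356 -0.0751  0.122 ]
rim (array([0.6514, 0.2198, 0.1006]), np.float64(0.0029115387586650136)) [0.6501 0.22   0.1   ]
foot [0.6468 0.2171 0.02  ]
top
[318.6 167. ] [318.0637 174.6759]
[203.  161.3] [212.2351 168.0754]
side
[349.6107 190.6661] [348.3914 232.8352]
[348.3214 165.9384] [347.5268 194.9834]
```

Every measurement agrees: bulb height 0.122, rim 0.1006, middle timer about 58×66 mm plus blur. Targets are dropper (0.637,-0.075), flask (0.650,0.219) and timer (0.576,-0.357). I'll move high toward the dropper with the fingers closing.

Call:
send_rows --rows '[{"x": 0.1, "y": -0.05, "z": -0.1, "hand": -1}, {"x": 0.19, "y": -0.11, "z": -0.1, "hand": -1}, {"x": 0.19, "y": -0.11, "z": 0, "hand": -1}, {"x": 0.19, "y": -0.11, "z": 0, "hand": -1}, {"x": 0.19, "y": -0.11, "z": 0, "hand": -1}, {"x": 0.19, "y": -0.11, "z": 0, "hand": -1}, {"x": 0.19, "y": -0.11, "z": 0, "hand": -1}, {"x": 0.19, "y": -0.11, "z": 0, "hand": -1}, {"x": 0.19, "y": -0.11, "z": 0, "hand": -1}, {"x": 0.19, "y": -0.11, "z": 0, "hand": -1}]'

```text
invalid input at $.rows[0]: expected keys x, y, z, wx, wy, wz, hand
```

Call:
send_rows --rows '[{"x": 0.19, "y": -0.11, "hand": -1}, {"x": 0.19, "y": -0.11, "hand": -1}, {"x": 0.19, "y": -0.11, "hand": -1}, {"x": 0.19, "y": -0.11, "hand": -1}, {"x": 0.19, "y": -0.11, "hand": -1}, {"x": 0.19, "y": -0.11, "hand": -1}, {"x": 0.19, "y": -0.11, "hand": -1}, {"x": 0.19, "y": -0.11, "hand": -1}, {"x": 0.19, "y": -0.11, "hand": -1}, {"x": 0.1, "y": -0.05, "hand": -1}]'

```text
invalid input at $.rows[0]: expected keys x, y, z, wx, wy, wz, hand
```

```bash
cat >> h.py <<'E'
from plant import manip
from scipy.spatial.transform import Rotation as Ro
def go(target):
    s=manip.state();q=s["tool_rot"];R=Ro.from_quat([q[1],q[2],q[3],q[0]])
    print("t",s["time"],"pos",np.round(s["tool_pos"],4),"w",s["gripper_width"],"F",np.round(s["contact_force"],1),"zaxis",np.round(R.as_matrix()[:,2],3))
    print("tool shift in units of 15cm",np.round(R.inv().apply(np.array(target)-s["tool_pos"])/.15,3))
E
python3 - <<'E'
from h import *
from plant import grab_frame
go([.637,-.075,.25])
cv2.imwrite("pics/side1.png",cv2.resize(grab_frame("side")[100:260,250:450],(800,560) and None,fx=3.5,fy=3.5,interpolation=cv2.INTER_CUBIC))
s=manip.state()["tool_pos"];u=proj("side",s-[0,0,.019]);print(u,(u-[250,100])*3.5)
E
```

```text
t 0.1 pos [ 0.231  -0.5802  0.2489] w 0.9995812045755638 F [ 0.1 -0.6 -0.4] zaxis [-0.001  0.002 -1.   ]
tool shift in units of 15cm [ 3.760e+00 -2.128e+00 -3.000e-03]
[112.1670333  234.87513649] [-482.41538346  472.06297773]
```

View pics/side1.png

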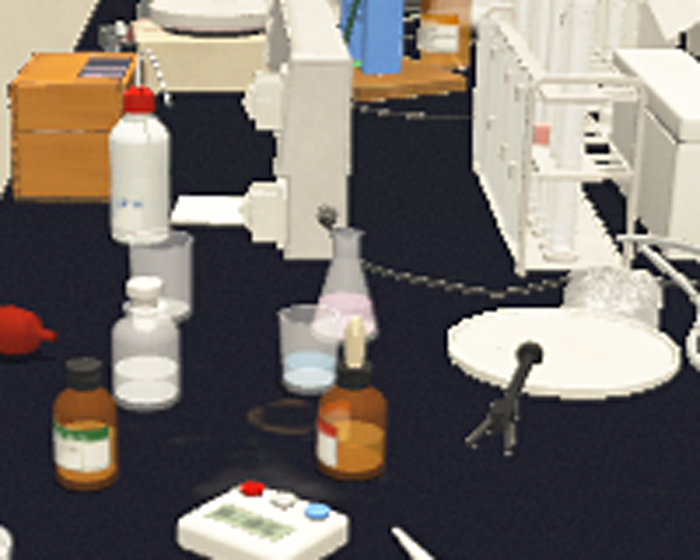

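The calls were refused because every key is required, so the arm did not move. The picture shows the scene untouched, with the bulb tip at crop (355,318). I'll resend with all keys.

Call:
send_rows --rows '[{"x": 0.1, "y": -0.05, "z": -0.1, "wx": 0, "wy": 0, "wz": 0, "hand": -1}, {"x": 0.19, "y": -0.11, "z": -0.1, "wx": 0, "wy": 0, "wz": 0, "hand": -1}, {"x": 0.19, "y": -0.11, "z": 0, "wx": 0, "wy": 0, "wz": 0, "hand": -1}, {"x": 0.19, "y": -0.11, "z": 0, "wx": 0, "wy": 0, "wz": 0, "hand": -1}, {"x": 0.19, "y": -0.11, "z": 0, "wx": 0, "wy": 0, "wz": 0, "hand": -1}, {"x": 0.19, "y": -0.11, "z": 0, "wx": 0, "wy": 0, "wz": 0, "hand": -1}, {"x": 0.19, "y": -0.11, "z": 0, "wx": 0, "wy": 0, "wz": 0, "hand": -1}, {"x": 0.19, "y": -0.11, "z": 0, "wx": 0, "wy": 0, "wz": 0, "hand": -1}, {"x": 0.19, "y": -0.11, "z": 0, "wx": 0, "wy": 0, "wz": 0, "hand": -1}, {"x": 0.19, "y": -0.11, "z": 0, "wx": 0, "wy": 0, "wz": 0, "hand": -1}]'

```text
time: 0.98
tool_pos: [0.4263, -0.3338, 0.2797]
tool_rot: [-0.0, 0.982, 0.188, -0.0]
contact_force: [0.4, -0.6, -0.0]
gripper_width: 0.001
grasp_force: 0.0
```

Call:
send_rows --rows '[{"x": 0.19, "y": -0.11, "z": 0, "wx": 0, "wy": 0, "wz": 0, "hand": -1}, {"x": 0.19, "y": -0.11, "z": 0, "wx": 0, "wy": 0, "wz": 0, "hand": -1}, {"x": 0.19, "y": -0.11, "z": 0, "wx": 0, "wy": 0, "wz": 0, "hand": -1}, {"x": 0.19, "y": -0.11, "z": 0, "wx": 0, "wy": 0, "wz": 0, "hand": -1}, {"x": 0.19, "y": -0.11, "z": 0, "wx": 0, "wy": 0, "wz": 0, "hand": -1}, {"x": 0.19, "y": -0.11, "z": 0, "wx": 0, "wy": 0, "wz": 0, "hand": -1}, {"x": 0.19, "y": -0.11, "z": 0, "wx": 0, "wy": 0, "wz": 0, "hand": -1}, {"x": 0.19, "y": -0.11, "z": 0, "wx": 0, "wy": 0, "wz": 0, "hand": -1}, {"x": 0.19, "y": -0.11, "z": 0, "wx": 0, "wy": 0, "wz": 0, "hand": -1}, {"x": 0.1, "y": -0.05, "z": 0, "wx": 0, "wy": 0, "wz": 0, "hand": -1}]'

```text
time: 1.82
tool_pos: [0.6215, -0.087, 0.2794]
tool_rot: [-0.001, 0.982, 0.19, -0.0]
contact_force: [0.4, 0.4, -0.2]
gripper_width: 0.002
grasp_force: 0.0
```

```bash
python3 - <<'E'
from h import *
from plant import grab_frame
go([.637,-.075,.163])
s=manip.state()["tool_pos"];u=proj("side",s-[0,0,.019]);print(u,(u-[250,100])*3.5)
cv2.imwrite("pics/side2.png",cv2.resize(grab_frame("side")[100:260,250:450],None,fx=3.5,fy=3.5,interpolation=cv2.INTER_CUBIC))
E
```

```text
t 1.8167 pos [ 0.6215 -0.087   0.2794] w 0.001968413461001356 F [ 0.4  0.4 -0.2] zaxis [-0.     0.001 -1.   ]
tool shift in units of 15cm [ 0.126 -0.035  0.776]
[345.76743765 140.27349373] [335.18603177 140.95722806]
```

View pics/side2.png

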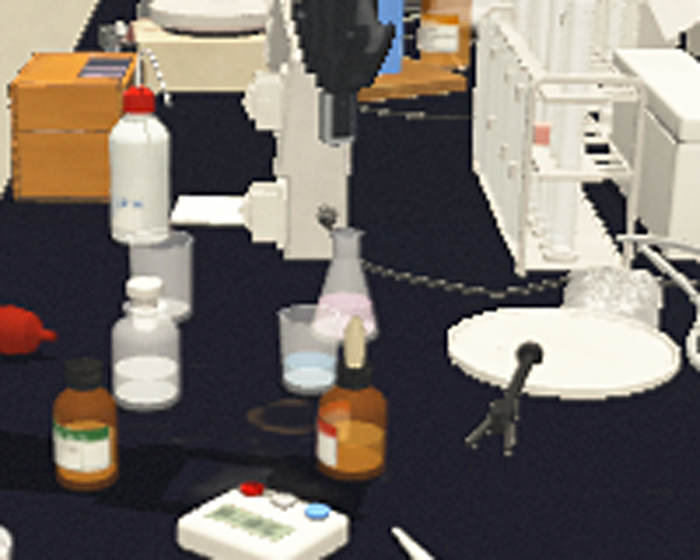

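The fingertips are seen at crop (337,142) against a predicted (335,141), so the 19 mm offset holds with the fingers shut. Comparing with the bulb gives x≈0.637. I'll move over and lower.

Call:
send_rows --rows '[{"x": 0.06, "y": -0.015, "z": 0, "wx": 0, "wy": 0, "wz": 0, "hand": -1}, {"x": 0.06, "y": -0.02, "z": 0, "wx": 0, "wy": 0, "wz": 0, "hand": -1}, {"x": 0, "y": 0, "z": 0.1, "wx": 0, "wy": 0, "wz": 0, "hand": -1}, {"x": 0, "y": 0, "z": 0.13, "wx": 0, "wy": 0, "wz": 0, "hand": -1}, {"x": 0, "y": 0, "z": 0.13, "wx": 0, "wy": 0, "wz": 0, "hand": -1}, {"x": 0, "y": 0, "z": 0.13, "wx": 0, "wy": 0, "wz": 0, "hand": -1}, {"x": 0, "y": 0, "z": 0.13, "wx": 0, "wy": 0, "wz": 0, "hand": -1}, {"x": 0, "y": 0, "z": 0.1, "wx": 0, "wy": 0, "wz": 0, "hand": -1}, {"x": 0, "y": 0, "z": 0.04, "wx": 0, "wy": 0, "wz": 0, "hand": -1}, {"x": 0, "y": 0, "z": 0, "wx": 0, "wy": 0, "wz": 0, "hand": -1}]'

```text
time: 2.7
tool_pos: [0.6334, -0.0788, 0.1631]
tool_rot: [-0.001, 0.982, 0.188, -0.002]
contact_force: [0.5, -0.5, 0.5]
gripper_width: -0.002
grasp_force: 0.0
```

```bash
python3 - <<'E'
from h import *
from plant import grab_frame
go([.637,-.075,.163])
a=grab_frame("side")[140:250,290:410];b=grab_frame("top")[120:230,260:380]
cv2.imwrite("pics/p1.png",cv2.resize(np.hstack([a,b]),None,fx=3.3,fy=3.3,interpolation=cv2.INTER_CUBIC))
E
```

```text
t 2.7 pos [ 0.6334 -0.0788  0.1631] w -0.0020938646054729096 F [ 0.5 -0.5  0.5] zaxis [-0.004  0.001 -1.   ]
tool shift in units of 15cm [ 0.031 -0.015  0.001]
```

View pics/p1.png

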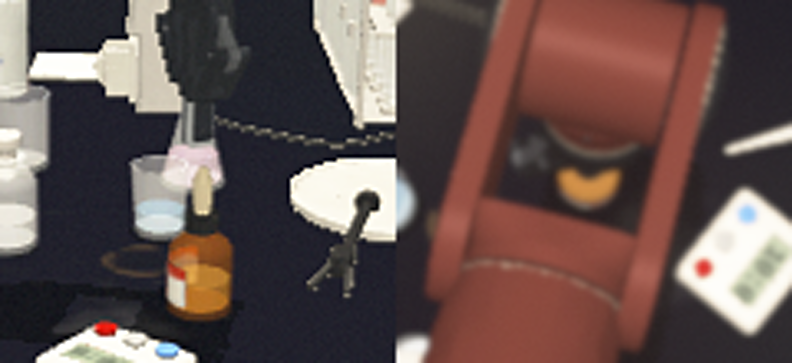

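Side crop: the fingertip at (200,143) stands about 2 cm above the bulb tip (203,167), a few millimetres off to the left. I'll correct that and hold.

Call:
send_rows --rows '[{"x": 0.015, "y": -0.007, "z": 0, "wx": 0, "wy": 0, "wz": 0, "hand": -1}, {"x": 0.015, "y": -0.007, "z": 0, "wx": 0, "wy": 0, "wz": 0, "hand": -1}, {"x": 0, "y": 0, "z": 0, "wx": 0, "wy": 0, "wz": 0, "hand": -1}, {"x": 0, "y": 0, "z": 0, "wx": 0, "wy": 0, "wz": 0, "hand": -1}, {"x": 0, "y": 0, "z": 0, "wx": 0, "wy": 0, "wz": 0, "hand": -1}, {"x": 0, "y": 0, "z": 0, "wx": 0, "wy": 0, "wz": 0, "hand": -1}, {"x": 0, "y": 0, "z": 0, "wx": 0, "wy": 0, "wz": 0, "hand": -1}, {"x": 0, "y": 0, "z": 0, "wx": 0, "wy": 0, "wz": 0, "hand": -1}, {"x": 0, "y": 0, "z": 0, "wx": 0, "wy": 0, "wz": 0, "hand": -1}, {"x": 0, "y": 0, "z": 0, "wx": 0, "wy": 0, "wz": 0, "hand": -1}]'

```text
time: 3.63
tool_pos: [0.6384, -0.0749, 0.1659]
tool_rot: [-0.0, 0.982, 0.188, -0.0]
contact_force: [0.7, -0.1, -0.0]
gripper_width: -0.001
grasp_force: 0.0
```

Call:
send_rows --rows '[{"x": 0, "y": 0, "z": 0, "wx": 0, "wy": 0, "wz": 0, "hand": -1}, {"x": 0, "y": 0, "z": 0, "wx": 0, "wy": 0, "wz": 0, "hand": -1}, {"x": 0, "y": 0, "z": 0, "wx": 0, "wy": 0, "wz": 0, "hand": -1}, {"x": 0, "y": 0, "z": 0, "wx": 0, "wy": 0, "wz": 0, "hand": -1}, {"x": 0, "y": 0, "z": 0, "wx": 0, "wy": 0, "wz": 0, "hand": -1}, {"x": 0, "y": 0, "z": 0, "wx": 0, "wy": 0, "wz": 0, "hand": -1}, {"x": 0, "y": 0, "z": 0, "wx": 0, "wy": 0, "wz": 0, "hand": -1}, {"x": 0, "y": 0, "z": 0, "wx": 0, "wy": 0, "wz": 0, "hand": -1}, {"x": 0, "y": 0, "z": 0, "wx": 0, "wy": 0, "wz": 0, "hand": -1}, {"x": 0, "y": 0, "z": 0, "wx": 0, "wy": 0, "wz": 0, "hand": -1}]'

```text
time: 4.47
tool_pos: [0.6384, -0.0748, 0.166]
tool_rot: [0.0, 0.982, 0.188, -0.0]
contact_force: [0.8, 0.4, 0.1]
gripper_width: -0.002
grasp_force: 0.0
```

Call:
send_rows --rows '[{"x": 0, "y": 0, "z": 0, "wx": 0, "wy": 0, "wz": 0, "hand": -1}, {"x": 0, "y": 0, "z": 0, "wx": 0, "wy": 0, "wz": 0, "hand": -1}, {"x": 0, "y": 0, "z": 0, "wx": 0, "wy": 0, "wz": 0, "hand": -1}, {"x": 0, "y": 0, "z": 0, "wx": 0, "wy": 0, "wz": 0, "hand": -1}, {"x": 0, "y": 0, "z": 0, "wx": 0, "wy": 0, "wz": 0, "hand": -1}, {"x": 0, "y": 0, "z": 0, "wx": 0, "wy": 0, "wz": 0, "hand": -1}, {"x": 0, "y": 0, "z": 0, "wx": 0, "wy": 0, "wz": 0, "hand": -1}, {"x": 0, "y": 0, "z": 0, "wx": 0, "wy": 0, "wz": 0, "hand": -1}, {"x": 0, "y": 0, "z": 0, "wx": 0, "wy": 0, "wz": 0, "hand": -1}, {"x": 0, "y": 0, "z": 0, "wx": 0, "wy": 0, "wz": 0, "hand": -1}]'

```text
time: 5.3
tool_pos: [0.6384, -0.0748, 0.166]
tool_rot: [-0.0, 0.982, 0.188, 0.0]
contact_force: [-0.6, -0.2, -0.1]
gripper_width: 0.001
grasp_force: 0.0
```

Call:
send_rows --rows '[{"x": 0, "y": 0, "z": 0, "wx": 0, "wy": 0, "wz": 0, "hand": -1}, {"x": 0, "y": 0, "z": 0, "wx": 0, "wy": 0, "wz": 0, "hand": -1}, {"x": 0, "y": 0, "z": -0.06, "wx": 0, "wy": 0, "wz": 0, "hand": -1}, {"x": 0, "y": 0, "z": -0.12, "wx": 0, "wy": 0, "wz": 0, "hand": -1}, {"x": 0, "y": 0, "z": -0.15, "wx": 0, "wy": 0, "wz": 0, "hand": -1}, {"x": 0, "y": 0, "z": -0.15, "wx": 0, "wy": 0, "wz": 0, "hand": -1}, {"x": 0, "y": 0, "z": -0.15, "wx": 0, "wy": 0, "wz": 0, "hand": -1}, {"x": 0, "y": 0, "z": -0.1, "wx": 0, "wy": 0, "wz": 0, "hand": -1}, {"x": 0, "y": 0, "z": -0.04, "wx": 0, "wy": 0, "wz": 0, "hand": -1}, {"x": 0, "y": 0, "z": 0, "wx": 0, "wy": 0, "wz": 0, "hand": -1}]'

```text
time: 6.13
tool_pos: [0.6393, -0.075, 0.2841]
tool_rot: [0.001, 0.982, 0.188, 0.002]
contact_force: [0.8, 0.5, 0.5]
gripper_width: 0.004
grasp_force: 0.0
```

```bash
python3 -c "
from h import *
go([.650,.219,.28])"
```

```text
t 6.1333 pos [ 0.6393 -0.075   0.2841] w 0.0038554926023741747 F [0.8 0.5 0.5] zaxis [ 0.004 -0.001 -1.   ]
tool shift in units of 15cm [ 0.791 -1.795  0.026]
```

Held about 2.5 s, 23 mm above the bulb. Now the flask.

Call:
send_rows --rows '[{"x": 0.04, "y": -0.09, "z": 0, "wx": 0, "wy": 0, "wz": 0, "hand": -1}, {"x": 0.09, "y": -0.2, "z": 0, "wx": 0, "wy": 0, "wz": 0, "hand": -1}, {"x": 0.09, "y": -0.205, "z": 0, "wx": 0, "wy": 0, "wz": 0, "hand": -1}, {"x": 0.09, "y": -0.205, "z": 0, "wx": 0, "wy": 0, "wz": 0, "hand": -1}, {"x": 0.09, "y": -0.205, "z": 0, "wx": 0, "wy": 0, "wz": 0, "hand": -1}, {"x": 0.09, "y": -0.205, "z": 0, "wx": 0, "wy": 0, "wz": 0, "hand": -1}, {"x": 0.09, "y": -0.205, "z": 0, "wx": 0, "wy": 0, "wz": 0, "hand": -1}, {"x": 0.09, "y": -0.205, "z": 0, "wx": 0, "wy": 0, "wz": 0, "hand": -1}, {"x": 0.09, "y": -0.205, "z": 0, "wx": 0, "wy": 0, "wz": 0, "hand": -1}, {"x": 0.03, "y": -0.07, "z": 0, "wx": 0, "wy": 0, "wz": 0, "hand": -1}]'

```text
time: 6.97
tool_pos: [0.6471, 0.2241, 0.2786]
tool_rot: [-0.001, 0.982, 0.19, -0.002]
contact_force: [1.1, 0.7, -0.4]
gripper_width: 0.001
grasp_force: 0.0
```

Call:
send_rows --rows '[{"x": 0, "y": 0, "z": 0, "wx": 0, "wy": 0, "wz": 0, "hand": -1}, {"x": 0, "y": 0, "z": 0, "wx": 0, "wy": 0, "wz": 0, "hand": -1}, {"x": 0, "y": 0, "z": 0, "wx": 0, "wy": 0, "wz": 0, "hand": -1}, {"x": 0, "y": 0, "z": 0, "wx": 0, "wy": 0, "wz": 0, "hand": -1}, {"x": 0, "y": 0, "z": 0.05, "wx": 0, "wy": 0, "wz": 0, "hand": -1}, {"x": 0, "y": 0, "z": 0.1, "wx": 0, "wy": 0, "wz": 0, "hand": -1}, {"x": 0, "y": 0, "z": 0.1, "wx": 0, "wy": 0, "wz": 0, "hand": -1}, {"x": 0, "y": 0, "z": 0.05, "wx": 0, "wy": 0, "wz": 0, "hand": -1}, {"x": 0, "y": 0, "z": 0, "wx": 0, "wy": 0, "wz": 0, "hand": -1}, {"x": 0, "y": 0, "z": 0, "wx": 0, "wy": 0, "wz": 0, "hand": -1}]'

```text
time: 7.8
tool_pos: [0.6483, 0.2189, 0.2346]
tool_rot: [0.0, 0.982, 0.188, -0.001]
contact_force: [-0.6, -0.4, 0.1]
gripper_width: 0.003
grasp_force: 0.0
```

```bash
python3 -c "
from h import *
go([.650,.219,.139])"
```

```text
t 7.8 pos [0.6483 0.2189 0.2346] w 0.0028348574234852097 F [-0.6 -0.4  0.1] zaxis [-0.003 -0.001 -1.   ]
tool shift in units of 15cm [0.013 0.004 0.637]
```

Call:
send_rows --rows '[{"x": 0.01, "y": 0.004, "z": 0.05, "wx": 0, "wy": 0, "wz": 0, "hand": -1}, {"x": 0, "y": 0, "z": 0.1, "wx": 0, "wy": 0, "wz": 0, "hand": -1}, {"x": 0, "y": 0, "z": 0.12, "wx": 0, "wy": 0, "wz": 0, "hand": -1}, {"x": 0, "y": 0, "z": 0.12, "wx": 0, "wy": 0, "wz": 0, "hand": -1}, {"x": 0, "y": 0, "z": 0.12, "wx": 0, "wy": 0, "wz": 0, "hand": -1}, {"x": 0, "y": 0, "z": 0.08, "wx": 0, "wy": 0, "wz": 0, "hand": -1}, {"x": 0, "y": 0, "z": 0.04, "wx": 0, "wy": 0, "wz": 0, "hand": -1}, {"x": 0, "y": 0, "z": 0, "wx": 0, "wy": 0, "wz": 0, "hand": -1}, {"x": 0, "y": 0, "z": 0, "wx": 0, "wy": 0, "wz": 0, "hand": -1}, {"x": 0, "y": 0, "z": 0, "wx": 0, "wy": 0, "wz": 0, "hand": -1}]'

```text
time: 8.63
tool_pos: [0.6515, 0.2193, 0.1435]
tool_rot: [-0.0, 0.982, 0.188, 0.001]
contact_force: [0.5, 0.5, 0.6]
gripper_width: 0.001
grasp_force: 0.0
```

```bash
python3 - <<'E'
from h import *
from plant import grab_frame
go([.650,.219,.139])
a=grab_frame("side")[110:240,290:410]
cv2.imwrite("pics/p2.png",cv2.resize(a,None,fx=4,fy=4,interpolation=cv2.INTER_CUBIC))
E
```

```text
t 8.6333 pos [0.6515 0.2193 0.1435] w 0.0008510039439595785 F [0.5 0.5 0.6] zaxis [ 0.002  0.001 -1.   ]
tool shift in units of 15cm [-0.01  -0.001  0.03 ]
```

View pics/p2.png

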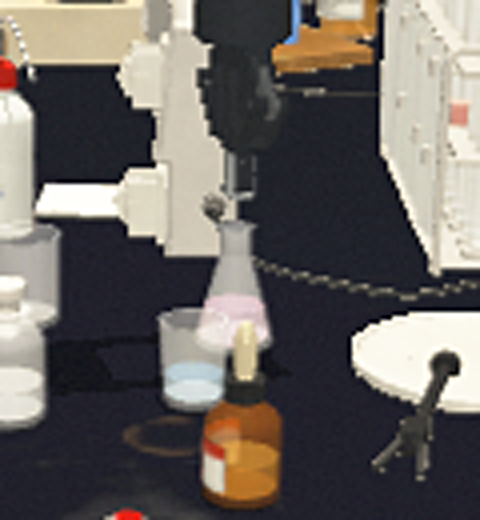

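The tip at crop (240,198) is just above the neck (237,224). After a small trim I'll hold, then rise.

Call:
send_rows --rows '[{"x": -0.01, "y": -0.003, "z": 0.02, "wx": 0, "wy": 0, "wz": 0, "hand": -1}, {"x": 0, "y": 0, "z": 0, "wx": 0, "wy": 0, "wz": 0, "hand": -1}, {"x": 0, "y": 0, "z": 0, "wx": 0, "wy": 0, "wz": 0, "hand": -1}, {"x": 0, "y": 0, "z": 0, "wx": 0, "wy": 0, "wz": 0, "hand": -1}, {"x": 0, "y": 0, "z": 0, "wx": 0, "wy": 0, "wz": 0, "hand": -1}, {"x": 0, "y": 0, "z": 0, "wx": 0, "wy": 0, "wz": 0, "hand": -1}, {"x": 0, "y": 0, "z": 0, "wx": 0, "wy": 0, "wz": 0, "hand": -1}, {"x": 0, "y": 0, "z": 0, "wx": 0, "wy": 0, "wz": 0, "hand": -1}, {"x": 0, "y": 0, "z": 0, "wx": 0, "wy": 0, "wz": 0, "hand": -1}, {"x": 0, "y": 0, "z": 0, "wx": 0, "wy": 0, "wz": 0, "hand": -1}]'

```text
time: 9.52
tool_pos: [0.649, 0.219, 0.139]
tool_rot: [-0.0, 0.982, 0.188, -0.0]
contact_force: [-0.3, -0.0, -0.8]
gripper_width: 0.0
grasp_force: 0.0
```

Call:
send_rows --rows '[{"x": 0, "y": 0, "z": 0, "wx": 0, "wy": 0, "wz": 0, "hand": -1}, {"x": 0, "y": 0, "z": 0, "wx": 0, "wy": 0, "wz": 0, "hand": -1}, {"x": 0, "y": 0, "z": 0, "wx": 0, "wy": 0, "wz": 0, "hand": -1}, {"x": 0, "y": 0, "z": 0, "wx": 0, "wy": 0, "wz": 0, "hand": -1}, {"x": 0, "y": 0, "z": 0, "wx": 0, "wy": 0, "wz": 0, "hand": -1}, {"x": 0, "y": 0, "z": 0, "wx": 0, "wy": 0, "wz": 0, "hand": -1}, {"x": 0, "y": 0, "z": 0, "wx": 0, "wy": 0, "wz": 0, "hand": -1}, {"x": 0, "y": 0, "z": 0, "wx": 0, "wy": 0, "wz": 0, "hand": -1}, {"x": 0, "y": 0, "z": 0, "wx": 0, "wy": 0, "wz": 0, "hand": -1}, {"x": 0, "y": 0, "z": 0, "wx": 0, "wy": 0, "wz": 0, "hand": -1}]'

```text
time: 10.35
tool_pos: [0.649, 0.219, 0.139]
tool_rot: [-0.0, 0.982, 0.188, 0.0]
contact_force: [0.4, -0.6, 0.2]
gripper_width: -0.001
grasp_force: 0.0
```

Call:
send_rows --rows '[{"x": 0, "y": 0, "z": 0, "wx": 0, "wy": 0, "wz": 0, "hand": -1}, {"x": 0, "y": 0, "z": 0, "wx": 0, "wy": 0, "wz": 0, "hand": -1}, {"x": 0, "y": 0, "z": 0, "wx": 0, "wy": 0, "wz": 0, "hand": -1}, {"x": 0, "y": 0, "z": 0, "wx": 0, "wy": 0, "wz": 0, "hand": -1}, {"x": 0, "y": 0, "z": 0, "wx": 0, "wy": 0, "wz": 0, "hand": -1}, {"x": 0, "y": 0, "z": 0, "wx": 0, "wy": 0, "wz": 0, "hand": -1}, {"x": 0, "y": 0, "z": 0, "wx": 0, "wy": 0, "wz": 0, "hand": -1}, {"x": 0, "y": 0, "z": 0, "wx": 0, "wy": 0, "wz": 0, "hand": -1}, {"x": 0, "y": 0, "z": 0, "wx": 0, "wy": 0, "wz": 0, "hand": -1}, {"x": 0, "y": 0, "z": 0, "wx": 0, "wy": 0, "wz": 0, "hand": -1}]'

```text
time: 11.18
tool_pos: [0.649, 0.219, 0.139]
tool_rot: [-0.0, 0.982, 0.188, 0.0]
contact_force: [0.1, -0.8, -0.7]
gripper_width: 0.001
grasp_force: 0.0
```

Call:
send_rows --rows '[{"x": 0, "y": 0, "z": 0, "wx": 0, "wy": 0, "wz": 0, "hand": -1}, {"x": 0, "y": 0, "z": -0.06, "wx": 0, "wy": 0, "wz": 0, "hand": -1}, {"x": 0, "y": 0, "z": -0.12, "wx": 0, "wy": 0, "wz": 0, "hand": -1}, {"x": 0, "y": 0, "z": -0.18, "wx": 0, "wy": 0, "wz": 0, "hand": -1}, {"x": 0, "y": 0, "z": -0.18, "wx": 0, "wy": 0, "wz": 0, "hand": -1}, {"x": 0, "y": 0, "z": -0.18, "wx": 0, "wy": 0, "wz": 0, "hand": -1}, {"x": 0, "y": 0, "z": -0.18, "wx": 0, "wy": 0, "wz": 0, "hand": -1}, {"x": 0, "y": 0, "z": -0.08, "wx": 0, "wy": 0, "wz": 0, "hand": -1}, {"x": 0, "y": 0, "z": 0, "wx": 0, "wy": 0, "wz": 0, "hand": -1}, {"x": 0, "y": 0, "z": 0, "wx": 0, "wy": 0, "wz": 0, "hand": -1}]'

```text
time: 12.02
tool_pos: [0.6492, 0.2191, 0.2864]
tool_rot: [-0.0, 0.982, 0.188, 0.001]
contact_force: [-1.1, -1.0, -0.7]
gripper_width: 0.0
grasp_force: 0.0
```

```bash
python3 -c "
from h import *
go([.576,-.357,.28])"
```

```text
t 12.0167 pos [0.6492 0.2191 0.2864] w 0.0003961547376314467 F [-1.1 -1.  -0.7] zaxis [ 0.001  0.    -1.   ]
tool shift in units of 15cm [-1.873  3.388  0.041]
```

Call:
send_rows --rows '[{"x": -0.044, "y": 0.08, "z": 0, "wx": 0, "wy": 0, "wz": 0, "hand": -1}, {"x": -0.105, "y": 0.19, "z": 0, "wx": 0, "wy": 0, "wz": 0, "hand": -1}, {"x": -0.105, "y": 0.19, "z": 0, "wx": 0, "wy": 0, "wz": 0, "hand": -1}, {"x": -0.105, "y": 0.19, "z": 0, "wx": 0, "wy": 0, "wz": 0, "hand": -1}, {"x": -0.105, "y": 0.19, "z": 0, "wx": 0, "wy": 0, "wz": 0, "hand": -1}, {"x": -0.105, "y": 0.19, "z": 0, "wx": 0, "wy": 0, "wz": 0, "hand": -1}, {"x": -0.105, "y": 0.19, "z": 0, "wx": 0, "wy": 0, "wz": 0, "hand": -1}, {"x": -0.105, "y": 0.19, "z": 0, "wx": 0, "wy": 0, "wz": 0, "hand": -1}, {"x": -0.105, "y": 0.19, "z": 0, "wx": 0, "wy": 0, "wz": 0, "hand": -1}, {"x": -0.105, "y": 0.19, "z": 0, "wx": 0, "wy": 0, "wz": 0, "hand": -1}]'

```text
time: 12.85
tool_pos: [0.6085, -0.0874, 0.2828]
tool_rot: [-0.001, 0.982, 0.188, -0.002]
contact_force: [0.0, -0.5, -0.2]
gripper_width: -0.002
grasp_force: 0.0
```

Call:
send_rows --rows '[{"x": -0.105, "y": 0.19, "z": 0, "wx": 0, "wy": 0, "wz": 0, "hand": -1}, {"x": -0.105, "y": 0.19, "z": 0, "wx": 0, "wy": 0, "wz": 0, "hand": -1}, {"x": -0.105, "y": 0.19, "z": 0, "wx": 0, "wy": 0, "wz": 0, "hand": -1}, {"x": -0.105, "y": 0.19, "z": 0, "wx": 0, "wy": 0, "wz": 0, "hand": -1}, {"x": -0.105, "y": 0.19, "z": 0, "wx": 0, "wy": 0, "wz": 0, "hand": -1}, {"x": -0.105, "y": 0.19, "z": 0, "wx": 0, "wy": 0, "wz": 0, "hand": -1}, {"x": -0.105, "y": 0.19, "z": 0, "wx": 0, "wy": 0, "wz": 0, "hand": -1}, {"x": -0.105, "y": 0.19, "z": 0, "wx": 0, "wy": 0, "wz": 0, "hand": -1}, {"x": -0.044, "y": 0.08, "z": 0, "wx": 0, "wy": 0, "wz": 0, "hand": -1}, {"x": 0, "y": 0, "z": 0, "wx": 0, "wy": 0, "wz": 0, "hand": -1}]'

```text
time: 13.68
tool_pos: [0.5738, -0.3602, 0.2827]
tool_rot: [-0.001, 0.983, 0.186, -0.002]
contact_force: [0.0, 0.6, -1.0]
gripper_width: 0.002
grasp_force: 0.0
```

Call:
send_rows --rows '[{"x": 0, "y": 0, "z": 0, "wx": 0, "wy": 0, "wz": 0, "hand": -1}, {"x": 0, "y": 0, "z": 0, "wx": 0, "wy": 0, "wz": 0, "hand": -1}, {"x": 0, "y": 0, "z": 0, "wx": 0, "wy": 0, "wz": 0, "hand": -1}, {"x": 0, "y": 0, "z": 0.08, "wx": 0, "wy": 0, "wz": 0, "hand": -1}, {"x": 0, "y": 0, "z": 0.14, "wx": 0, "wy": 0, "wz": 0, "hand": -1}, {"x": 0, "y": 0, "z": 0.14, "wx": 0, "wy": 0, "wz": 0, "hand": -1}, {"x": 0, "y": 0, "z": 0.14, "wx": 0, "wy": 0, "wz": 0, "hand": -1}, {"x": 0, "y": 0, "z": 0.14, "wx": 0, "wy": 0, "wz": 0, "hand": -1}, {"x": 0, "y": 0, "z": 0.06, "wx": 0, "wy": 0, "wz": 0, "hand": -1}, {"x": 0, "y": 0, "z": 0, "wx": 0, "wy": 0, "wz": 0, "hand": -1}]'

```text
time: 14.52
tool_pos: [0.5746, -0.3553, 0.1768]
tool_rot: [-0.003, 0.982, 0.189, -0.002]
contact_force: [0.0, 0.7, -0.5]
gripper_width: 0.0
grasp_force: 0.0
```

```bash
python3 -c "
from h import *
go([.576,-.357,.059])"
```

```text
t 14.5167 pos [ 0.5746 -0.3553  0.1768] w 0.0002608394931622798 F [ 0.   0.7 -0.5] zaxis [-0.005  0.004 -1.   ]
tool shift in units of 15cm [0.007 0.019 0.785]
```

Call:
send_rows --rows '[{"x": 0.005, "y": 0.01, "z": 0.05, "wx": 0, "wy": 0, "wz": 0, "hand": -1}, {"x": 0, "y": 0, "z": 0.12, "wx": 0, "wy": 0, "wz": 0, "hand": -1}, {"x": 0, "y": 0, "z": 0.14, "wx": 0, "wy": 0, "wz": 0, "hand": -1}, {"x": 0, "y": 0, "z": 0.14, "wx": 0, "wy": 0, "wz": 0, "hand": -1}, {"x": 0, "y": 0, "z": 0.14, "wx": 0, "wy": 0, "wz": 0, "hand": -1}, {"x": 0, "y": 0, "z": 0.1, "wx": 0, "wy": 0, "wz": 0, "hand": -1}, {"x": 0, "y": 0, "z": 0.05, "wx": 0, "wy": 0, "wz": 0, "hand": -1}, {"x": 0, "y": 0, "z": 0, "wx": 0, "wy": 0, "wz": 0, "hand": -1}, {"x": 0, "y": 0, "z": 0, "wx": 0, "wy": 0, "wz": 0, "hand": -1}, {"x": 0, "y": 0, "z": 0, "wx": 0, "wy": 0, "wz": 0, "hand": -1}]'

```text
time: 15.35
tool_pos: [0.5784, -0.3592, 0.072]
tool_rot: [0.001, 0.982, 0.188, 0.001]
contact_force: [0.6, 0.4, -0.9]
gripper_width: -0.0
grasp_force: 0.0
```

```bash
python3 - <<'E'
from h import *
from plant import grab_frame
go([.576,-.357,.059])
a=grab_frame("side")[180:320,250:400]
cv2.imwrite("pics/p3.png",cv2.resize(a,None,fx=4,fy=4,interpolation=cv2.INTER_CUBIC))
for z in(.02,.039):print(z,(proj("side",np.array([.576,-.357,z]))-[250,180])*4)
E
```

```text
t 15.35 pos [ 0.5784 -0.3592  0.072 ] w -4.40433722507139e-05 F [ 0.6  0.4 -0.9] zaxis [ 0.002 -0.002 -1.   ]
tool shift in units of 15cm [-0.009 -0.02   0.086]
0.02 [314.59320852 399.07533045]
0.039 [315.00401891 368.00628712]
```

View pics/p3.png

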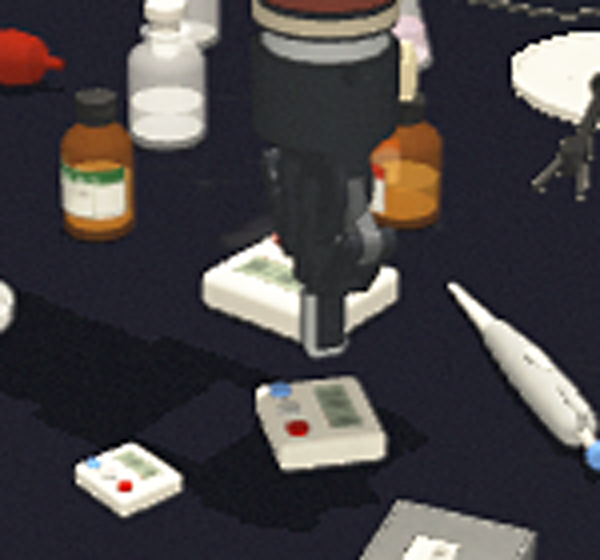

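The tip is at crop (325,352). The timer face looks centred near (318,410), but I predicted (315,399). I'll check this by triangulating the buttons before lowering further.

```bash
python3 - <<'E'
from h import *
np.set_printoptions(precision=4,suppress=True)
t=cv2.imread("pics/top0.png");s=cv2.imread("pics/side0.png")
def cen(i,x0,y0,x1,y1,lo,hi):
    m=cv2.inRange(cv2.cvtColor(i[y0:y1,x0:x1],cv2.COLOR_BGR2HSV),lo,hi);M=cv2.moments(m,True);return (M["m10"]/M["m00"]+x0,M["m01"]/M["m00"]+y0)
B=(95,70,120),(125,255,255);D=(0,100,100),(12,255,255)
for k in(B,D):
    a=cen(t,404,180,440,212,*k);b=cen(s,310,268,350,302,*k);print(a,b,tri(a,b),plane("top",a,.02),proj("side",plane("top",a,.02)))
for n,i,bx in(("top",t,(404,180,440,212)),("side",s,(310,268,352,304))):
  for th in(80,110,140,180,210):
    x0,y0,x1,y1=bx;m=cv2.inRange(i[y0:y1,x0:x1],(th,)*3,(255,)*3)
    c=max(cv2.findContours(m,0,2,offset=(x0,y0))[0],key=cv2.contourArea);h=cv2.convexHull(c);M=cv2.moments(h);u=(M["m10"]/M["m00"],M["m01"]/M["m00"]);print(n,th,u,cv2.boundingRect(c),plane(n,u,.02))
E
```

```text
(416.0, 204.0) (319.8125, 276.8125) (array([ 0.5561, -0.3434,  0.0191]), np.float64(0.001770542359667862)) [ 0.5552 -0.3432  0.02  ] [318.9648 276.4498]
(429.8333333333333, 200.83333333333334) (324.11764705882354, 286.5882352941176) (array([ 0.5653, -0.3817,  0.018 ]), np.float64(0.0014330200706437742)) [ 0.5644 -0.3812  0.02  ] [323.347  285.6679]
top 80 (420.5816722037652, 196.24473975636766) (406, 183, 30, 27) [ 0.5766 -0.356   0.02  ]
top 110 (420.4859218891916, 196.38389343021495) (407, 184, 28, 26) [ 0.5763 -0.3557  0.02  ]
top 140 (420.60868156786523, 196.25785552316162) (407, 184, 28, 25) [ 0.5766 -0.3561  0.02  ]
top 180 (420.529601722282, 196.3609616074632) (408, 185, 26, 24) [ 0.5763 -0.3558  0.02  ]
top 210 (420.21779388083735, 196.02898550724638) (408, 185, 25, 23) [ 0.5772 -0.355   0.02  ]
side 80 (329.5961376994123, 285.26560313462073) (314, 274, 33, 24) [ 0.5775 -0.3794  0.02  ]
side 110 (329.7822183608456, 285.1146828844483) (314, 274, 33, 23) [ 0.578  -0.3788  0.02  ]
side 140 (329.5160714285714, 285.11607142857144) (314, 274, 32, 23) [ 0.5774 -0.3788  0.02  ]
side 180 (329.6968553459119, 285.2512578616352) (314, 274, 32, 23) [ 0.5778 -0.3794  0.02  ]
side 210 (329.45653907496006, 283.3074162679426) (314, 274, 32, 19) [ 0.5774 -0.3715  0.02  ]
```

The buttons triangulate to z≈0.019, so the timer centre (0.577,-0.357) is confirmed. My estimate by eye had included the timer's front side. Final trim down.

Call:
send_rows --rows '[{"x": -0.006, "y": -0.016, "z": 0.03, "wx": 0, "wy": 0, "wz": 0, "hand": -1}, {"x": 0, "y": 0, "z": 0.03, "wx": 0, "wy": 0, "wz": 0, "hand": -1}, {"x": 0, "y": 0, "z": 0.02, "wx": 0, "wy": 0, "wz": 0, "hand": -1}, {"x": 0, "y": 0, "z": 0, "wx": 0, "wy": 0, "wz": 0, "hand": -1}, {"x": 0, "y": 0, "z": 0, "wx": 0, "wy": 0, "wz": 0, "hand": -1}, {"x": 0, "y": 0, "z": 0, "wx": 0, "wy": 0, "wz": 0, "hand": -1}, {"x": 0, "y": 0, "z": 0, "wx": 0, "wy": 0, "wz": 0, "hand": -1}, {"x": 0, "y": 0, "z": 0, "wx": 0, "wy": 0, "wz": 0, "hand": -1}, {"x": 0, "y": 0, "z": 0, "wx": 0, "wy": 0, "wz": 0, "hand": -1}, {"x": 0, "y": 0, "z": 0, "wx": 0, "wy": 0, "wz": 0, "hand": -1}]'

```text
time: 16.23
tool_pos: [0.5756, -0.3566, 0.0581]
tool_rot: [0.0, 0.982, 0.188, 0.0]
contact_force: [0.2, 0.6, -0.3]
gripper_width: -0.001
grasp_force: 0.0
```

Call:
send_rows --rows '[{"x": 0, "y": 0, "z": 0, "wx": 0, "wy": 0, "wz": 0, "hand": -1}, {"x": 0, "y": 0, "z": 0, "wx": 0, "wy": 0, "wz": 0, "hand": -1}, {"x": 0, "y": 0, "z": 0, "wx": 0, "wy": 0, "wz": 0, "hand": -1}, {"x": 0, "y": 0, "z": 0, "wx": 0, "wy": 0, "wz": 0, "hand": -1}, {"x": 0, "y": 0, "z": 0, "wx": 0, "wy": 0, "wz": 0, "hand": -1}, {"x": 0, "y": 0, "z": 0, "wx": 0, "wy": 0, "wz": 0, "hand": -1}, {"x": 0, "y": 0, "z": 0, "wx": 0, "wy": 0, "wz": 0, "hand": -1}, {"x": 0, "y": 0, "z": 0, "wx": 0, "wy": 0, "wz": 0, "hand": -1}, {"x": 0, "y": 0, "z": 0, "wx": 0, "wy": 0, "wz": 0, "hand": -1}, {"x": 0, "y": 0, "z": 0, "wx": 0, "wy": 0, "wz": 0, "hand": -1}]'

```text
time: 17.07
tool_pos: [0.5756, -0.3566, 0.058]
tool_rot: [-0.0, 0.982, 0.188, -0.0]
contact_force: [-0.2, 0.4, -0.4]
gripper_width: -0.003
grasp_force: 0.0
```

Call:
send_rows --rows '[{"x": 0, "y": 0, "z": 0, "wx": 0, "wy": 0, "wz": 0, "hand": -1}, {"x": 0, "y": 0, "z": 0, "wx": 0, "wy": 0, "wz": 0, "hand": -1}, {"x": 0, "y": 0, "z": 0, "wx": 0, "wy": 0, "wz": 0, "hand": -1}, {"x": 0, "y": 0, "z": 0, "wx": 0, "wy": 0, "wz": 0, "hand": -1}, {"x": 0, "y": 0, "z": 0, "wx": 0, "wy": 0, "wz": 0, "hand": -1}, {"x": 0, "y": 0, "z": 0, "wx": 0, "wy": 0, "wz": 0, "hand": -1}, {"x": 0, "y": 0, "z": 0, "wx": 0, "wy": 0, "wz": 0, "hand": -1}, {"x": 0, "y": 0, "z": 0, "wx": 0, "wy": 0, "wz": 0, "hand": -1}, {"x": 0, "y": 0, "z": 0, "wx": 0, "wy": 0, "wz": 0, "hand": -1}, {"x": 0, "y": 0, "z": 0, "wx": 0, "wy": 0, "wz": 0, "hand": -1}]'

```text
time: 17.9
tool_pos: [0.5755, -0.3566, 0.058]
tool_rot: [-0.0, 0.982, 0.188, -0.0]
contact_force: [0.0, 0.5, -0.1]
gripper_width: -0.001
grasp_force: 0.0
```

```bash
python3 -c "
from plant import job_done
print(job_done())"
```

```text
the job is handed in; nothing more can be done
None
```

The arm pointed at the dropper bottle, then the conical flask (each held over 2 s), then the middle-sized timer, fingertips about 2 cm above each with no contact felt; I handed the job in at about 18 s with the hand still over the timer.

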